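Isolate one bay of a capacitor reforming station and take the finished capacitor out

ROBOT

A 7-joint arm with a two-finger parallel gripper is mounted at the origin on a cart in front of the work surface, level with it; the furniture and walls round the work are solid. World frame = base frame: x ahead of the robot, y to its left, z up, the work surface at z = 0. Lengths are in m, angles in rad, forces in N, time in s.
With the tool pointing down it reaches from about 0.375 to 0.925 m from the base axis. Payload 3.1 kg.
Tool frame: the origin (TCP) lies on the centre line of the jaws, within the pads' length; the fingertips stand 11 mm ahead of it and the grasp point (between the pads) lies 8 mm behind it; z points along the fingers, y is the line along which they close (so a half turn about z gives the same grasp; the last joint's range is limited). The gripper opens to 85 mm and grips with 20 to 120 N. Pads are 22 mm wide; open, the fingers measure 114 mm over their backs; the gripper's body (76 mm by 85 mm) begins 54 mm behind the grasp point. The pads swing forward as they close: fully open they stand 13 mm farther back than shut.
Start: joints at [-1.367, 0.383, 0.044, 1.598, -0.018, 1.161, -0.05], TCP at [0.193, 0.621, 0.242] pointing down, gripper open.
Joint ranges: [-2.61, 2.61], [-0.41, 2.15], [-1.48, 1.57], [0, 2.5], [-1.57, 4.71], [0.05, 1.97], [-2.85, 2.85]. Speed limits (rad/s): [2.79, 2.79, 3.14, 3.14, 3.14, 3.14, 3.14].

INTERFACE

Orientations are given as a 3x3 rotation matrix whose columns are the frame's x, y, z axes.
In Python, from plant import r gives the robot as it stands.
- The arm moves only by the tool jog_arm, called after "Call:" in YAML: its name, and indented under it one key for each argument. Schema: {"type":"object","properties":{"moves":{"type":"array","items":{"type":"object","properties":{"wx":{"type":"number"},"wy":{"type":"number"},"wz":{"type":"number"},"dx":{"type":"number"},"dy":{"type":"number"},"dz":{"type":"number"},"aperture":{"type":"number"}},"additionalProperties":false,"required":["aperture"]},"minItems":1,"maxItems":10},"grip_force":{"type":"number"},"only":{"type":"string"},"quiet":{"type":"boolean"},"lines":{"type":"string"}},"required":["moves"],"additionalProperties":false}. moves is a list of rows, 1 to 10 of them, each an object with the fields wx, wy, wz (a rotation vector in units of 0.2 rad), dx, dy, dz (the shift in units of 20 mm), aperture (the finger opening in m); a field left out counts as zero (the opening has to be given); each row is the pose to reach, as a shift and turn from the pose commanded when the call began, along the tool's axes at that moment; what a row does not reach only later rows make up. A row lasts 1/12 s, in which the tool goes at most 0.0417 m and 0.125 rad, less where a joint would pass 70% of its speed; a pose out of reach is approached as far as the arm can. The fingers move at their own pace and stop on an object; grip_force is the grip in N (left out, the last holds). Time passes only in rows, so rows that do not move let the fingers close. The tool returns the time, the measured TCP pose, the force, the opening and the grip force at its end. only (a regular expression) keeps the lines of the reply that match it, lines (a string "A,B") keeps lines A to B, and quiet returns only ok. Input that does not fit is refused with a message, and nothing moves.
- r.read_state(): the state, without advancing time (a new reading comes with each control period).
- r.capture(name): name is "scene" or "top" or "wrist"; returns a dict with "color" (420x560x3 uint8, red, green, blue), "K" (3x3 intrinsics, pixels), "eye" and "orientation" of the camera in the world; the wrist camera has in their place "tool_from_camera" (4x4, takes a point from camera to tool coordinates, whose origin is the TCP and whose axes are the flange's). Camera axes: x right, y down, z forward; pixel columns grow to the right and rows downward; lengths in m; the calibration is good to about 2 mm. A picture is of the moment at which its call begins: read the wrist's pose just before it. There is no depth.
- r.hand_in(): hands the job in; it is judged then, once.
The state is a dict: "time": time; "qpos": joint angles; "qvel": joint speeds; "tau": joint torques, N m; "eef_pos": TCP position; "tool_rot": TCP orientation; "ft_force": force on the tool from outside, world axes, zero at the start; "torque": the same for the moment, N m; "finger_gap": finger opening in m; "grip_force": force on a finger pad.
Only numpy, scipy, OpenCV 4.12 (cv2) and the standard library are available. Lean on these libraries where they do the work, as an engineer would, in place of code of your own. Each camera call takes 0.05 s, during which the arm holds its last target. There are 200 camera calls.

TASK

The larger of the two can capacitors in the two-bay reforming station is finished. First switch off its bay by flipping the isolator lever in front of that bay fully over, away from the bays; only then lift that capacitor out and set it down (do not drop it) so that it stands upright in the shallow steel tray to the left of the station. Leave the other lever on, the smaller capacitor standing in its bay, and the heatsink and multimeter where they are.

Things in the scene. Friction and masses are not known exactly. Their poses are not given: they have to be found in the camera images.
- station: Fixed station, grey base 250 (x) x 272 (y) x 12 mm; origin at its underside's centre on the bench, +x from levers to bays, +y left, z up. At the back an aluminium tray 128 x 252 mm at x = 53 mm, split into two bays; walls 4 mm, rim 38 mm above the bench. In front, lever housings 62 x 52 mm, 53 mm high with pivot, at x = -78, y = +-64 mm. White bar on a housing marks on, ring off
- bay_left (a point): Centre of the floor of the left bay, at (53, 64, 16) mm in the station frame; the bay is open above, inside 120 (x) x 122 (y) mm, walls rise 22 mm above this point; axes as the station's
- bay_right (a point): Centre of the floor of the right bay, at (53, -64, 16) mm in the station frame; otherwise as the left bay
- lever_left (a joint): The left isolator lever, in front of the left bay: 1.2 = on (leaning 0.6 rad from upright towards the bays, station +x), 0 = off (leaning 0.6 rad away from the bays). It is weighted: once past upright (0.6) it falls over to the nearer stop and rests there; about 1 N at the grip moves it off a stop
- lever_right (a joint): The right isolator lever, in front of the right bay: 1.2 = on (leaning 0.6 rad from upright towards the bays, station +x), 0 = off (leaning 0.6 rad away from the bays). It is weighted: once past upright (0.6) it falls over to the nearer stop and rests there; about 1 N at the grip moves it off a stop
- lever_left_grip (a point): Middle of the round black grip (17 to 21 mm across) of the left lever, 60 mm from the pivot; the grip runs from 30 to 78 mm from the pivot, below it is a flat steel shank. The pivot lies along station y at (-78, 64, 44) mm in the station frame. About 94 mm above the bench when the lever is on or off
- lever_right_grip (a point): Middle of the round black grip (17 to 21 mm across) of the right lever, 60 mm from the pivot; the grip runs from 30 to 78 mm from the pivot, below it is a flat steel shank. The pivot lies along station y at (-78, -64, 44) mm in the station frame. About 94 mm above the bench when the lever is on or off
- big_cap: The larger can capacitor, dark sleeved upright cylinder, 35 mm diameter, 50 mm high, about 60 g, loose; origin at the centre of its underside, z up its axis. It stands in either bay, within 15 mm of the bay's centre
- small_cap: The smaller can capacitor, upright cylinder, 30 mm diameter, 42 mm high, loose, in the bay that the larger one is not in; origin at the centre of its underside. It stays there
- tray_in (a point): Centre of the inner floor of the fixed shallow steel tray, 124 x 124 mm outside, 14 mm high, walls 3 mm thick, floor 3 mm above the bench, axes along its sides; it lies to the left of the station
- heatsink: Finned aluminium heatsink 50 x 60 x 30 mm, loose bystander on the bench near the robot, origin at the centre of its underside
- multimeter: Handheld meter 146 x 68 x 45 mm, loose bystander on the bench to the right, origin at the centre of its underside

How it is judged:
On the way, in this order (a step that is already met when the one before it is completed fails the run):
1. the lever of the larger capacitor's bay is off while the capacitor still stands in the bay (((y of small_cap in the frame of station above 0 m and value of joint lever_right below 0.2 rad) or (not (y of small_cap in the frame of station above 0 m) and value of joint lever_left below 0.2 rad)) and height (world z) of big_cap below 0.03 m), for 0.2 s.
2. the larger capacitor is lifted clear of the bay (((y of small_cap in the frame of station above 0 m and value of joint lever_right below 0.2 rad) or (not (y of small_cap in the frame of station above 0 m) and value of joint lever_left below 0.2 rad)) and height (world z) of big_cap above 0.045 m), for 0.1 s.
At the end, for the whole second after the job is handed in: Lever of the larger capacitor's bay off (below 0.2), the other on (above 1.0); larger capacitor upright (tilt under 0.15 rad), still, on the tray floor within 50 mm of its centre along each side; smaller one upright in its bay, within 25 mm of its start (((y of small_cap in the frame of station above 0 m and value of joint lever_right below 0.2 rad) or (not (y of small_cap in the frame of station above 0 m) and value of joint lever_left below 0.2 rad)) and ((y of small_cap in the frame of station above 0 m and value of joint lever_left above 1 rad) or (not (y of small_cap in the frame of station above 0 m) and value of joint lever_right above 1 rad)) and x of big_cap in the frame of tray_in between -0.05 and 0.05 m and y of big_cap in the frame of tray_in between -0.05 and 0.05 m and z of big_cap in the frame of tray_in between -0.008 and 0.008 m and angle between each of big_cap, small_cap's own z axis and vertical below 0.15 rad and linear speed of big_cap below 0.02 m/s and distance of small_cap from where it was at the start of the episode below 0.025 m); the robot touches nothing.
It fails at once if the larger capacitor is lifted while its bay is still on (height (world z) of big_cap above 0.035 m and not ((y of small_cap in the frame of station above 0 m and value of joint lever_right below 0.2 rad) or (not (y of small_cap in the frame of station above 0 m) and value of joint lever_left below 0.2 rad))).
It fails at once if the other bay's lever is flipped off ((y of small_cap in the frame of station above 0 m and value of joint lever_left below 0.6 rad) or (not (y of small_cap in the frame of station above 0 m) and value of joint lever_right below 0.6 rad)).
It fails at once if the larger capacitor is dropped into the tray: let go with its base more than 25 mm above the bench (horizontal distance between big_cap and tray_in below 0.09 m and height (world z) of big_cap above 0.025 m and contact force between the fingers and big_cap below 0.02 N).
It fails at once if the smaller capacitor is lifted, shifted by more than 25 mm or knocked over (distance of small_cap from where it was at the start of the episode above 0.025 m or angle between small_cap's own z axis and vertical above 0.5 rad).
It fails at once if the heatsink or the multimeter is moved by more than 30 mm (distance of any of heatsink, multimeter from where it was at the start of the episode above 0.03 m).
It also fails if it takes over 48 s, if anything falls off the work surface, if the arm or the gripper's body presses on something with over 40 N, if the wrist force passes 120 N, or if a joint passes its speed limit or range.

## Working session

There is one attempt and no reset: what is moved stays moved. The work goes in short steps, Python scripts to look and compute and a tool call to move; the robot and the scene stay as the last step left them, time stands still between calls to the robot, and variables do not carry over. Pictures are saved under pics/ and viewed, at most 10 in all, crops included, and the job is handed in when it is done.

```bash
ls; mkdir -p pics
```

Create h.py:
```python
import numpy as np, cv2, pickle
from plant import r
def cap(n,f):
    s=r.read_state(); c=r.capture(n); c['state']=s
    cv2.imwrite('pics/'+f+'.png',c['color'][...,::-1]); pickle.dump(c,open('pics/'+f+'.pkl','wb')); return c
def load(f): return pickle.load(open('pics/'+f+'.pkl','rb'))
def ray(c,u,v,z):
    d=np.array(c['orientation'])@np.linalg.inv(c['K'])@np.array([u,v,1.]); e=np.array(c['eye'])
    return e+d*(z-e[2])/d[2]
def proj(c,p):
    q=np.array(c['K'])@np.array(c['orientation']).T@(np.array(p)-c['eye']); return q[:2]/q[2]
```

Run:
```python
from h import *
np.set_printoptions(precision=3,suppress=True)
for n in('top','scene'):
    c=cap(n,n+'0'); print(n,c['K'],c['eye'],c['orientation'])
s=r.read_state(); print(s['time'],s['eef_pos'],s['tool_rot'])
```

```text
pics
plant.py
top [[399.11    0.    276.497]
 [  0.    399.11  207.637]
 [  0.      0.      1.   ]] [0.378 0.001 1.297] [[ 0.024 -0.994  0.104]
 [-1.    -0.024  0.   ]
 [ 0.002 -0.104 -0.995]]
scene [[500.854   0.    271.151]
 [  0.    500.854 218.644]
 [  0.      0.      1.   ]] [-0.263 -0.92   0.676] [[ 0.777 -0.29   0.559]
 [-0.63  -0.334  0.702]
 [-0.017 -0.897 -0.442]]
0.1 [0.193 0.62  0.241] [[-0.955  0.297 -0.001]
 [ 0.297  0.955 -0.002]
 [-0.    -0.002 -1.   ]]
```

View pics/top0.png

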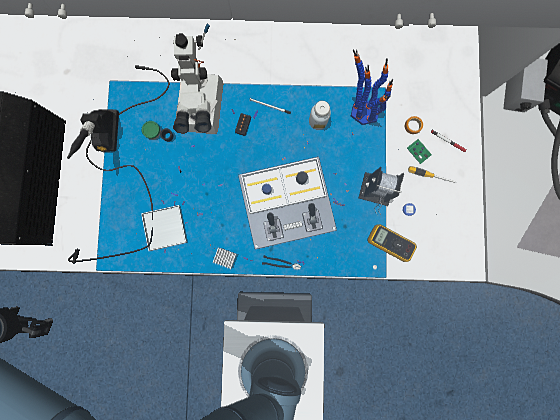

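View pics/scene0.png

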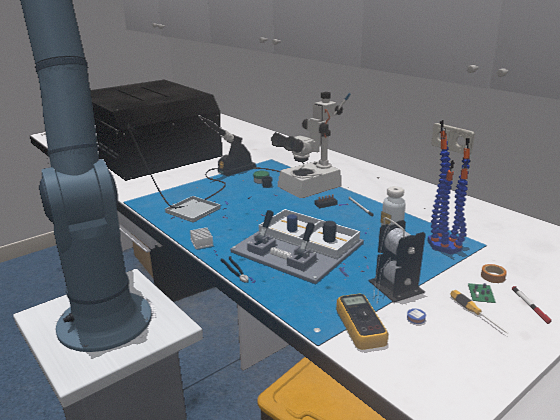

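The top view shows the station around (285,200). A larger black can is in the right bay at about (302,178) and a smaller bluish one in the left bay at about (267,188). The white tray is at about (164,228), the heatsink at (226,258) and the multimeter at (393,243). An enlarged crop comes next.

Run:
```python
from h import *
a=cv2.imread('pics/top0.png')[150:280,130:340]
b=cv2.imread('pics/scene0.png')[190:285,155:375]
cv2.imwrite('pics/crop0.png',cv2.resize(a,None,fx=3.8,fy=3.8,interpolation=cv2.INTER_CUBIC))
cv2.imwrite('pics/crop1.png',cv2.resize(b,None,fx=3.6,fy=3.6,interpolation=cv2.INTER_CUBIC))
```

```text
(no output)
```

View pics/crop0.png

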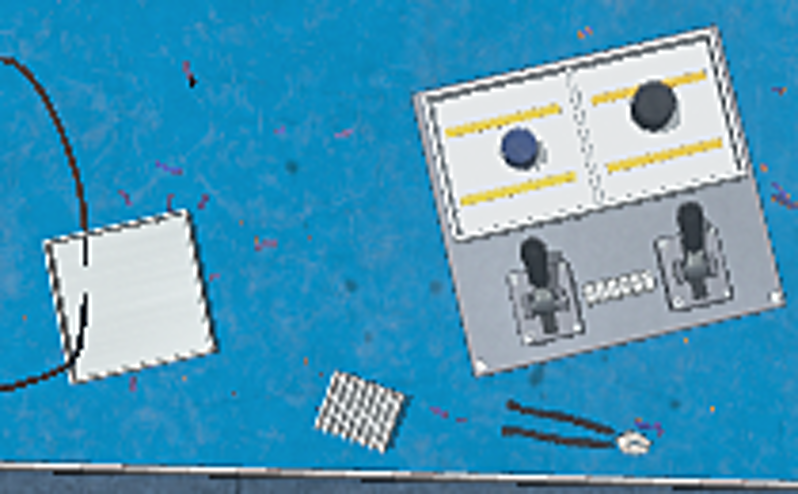

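View pics/crop1.png

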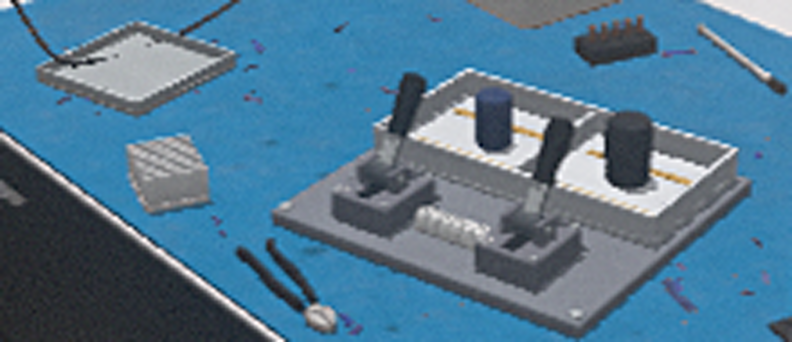

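In the crop, both levers lean towards the bays, so both are on. The big cap is in the right bay and the small one in the left. A cable crosses the left edge of the tray. I'll measure next.

Run:
```python
from h import *
np.set_printoptions(precision=4,suppress=True)
c=load('top0'); px=lambda u,v:(130+(u+.5)/3.8-.5,150+(v+.5)/3.8-.5)
P={k:ray(c,*px(u,v),z) for k,u,v,z in [('FL',478,375,.012),('FR',785,301,.012),('BL',413,92,.012),
 ('bigtop',655,104,.066),('smalltop',519,147,.058),('tFL',75,381,.014),('tFR',215,347,.014),('tBL',46,240,.014),('tBR',185,210,.014),
 ('hs',362,411,.03),('rg_tip',689,210,.108),('lg_tip',532,245,.108)]}
for k,v in P.items(): print(k,v)
y=P['FL']-P['FR']; print('yaw',np.arctan2(-y[0],y[1]),np.linalg.norm(y)); b=P['BL']-P['FL']; print(np.arctan2(b[1],b[0]),np.linalg.norm(b))
cen=(P['FR']+P['BL'])/2; print('cen',cen,'tray',sum(P[k] for k in('tFL','tFR','tBL','tBR'))/4)
g=cv2.cvtColor(c['color'],cv2.COLOR_RGB2GRAY)
m=(g[160:195,285:320]<75).astype('uint8'); print(cv2.connectedComponentsWithStats(m)[2:])
```

```text
FL [0.3796 0.0662 0.012 ]
FR [ 0.4483 -0.192   0.012 ]
BL [0.62   0.1292 0.012 ]
bigtop [ 0.6048 -0.0755  0.066 ]
smalltop [0.5675 0.0356 0.058 ]
tFL [0.3663 0.4045 0.014 ]
tFR [0.3977 0.2883 0.014 ]
tBL [0.4846 0.4359 0.014 ]
tBR [0.5131 0.3193 0.014 ]
hs [0.3476 0.1605 0.03  ]
rg_tip [ 0.513  -0.1012  0.108 ]
lg_tip [0.4822 0.0219 0.108 ]
yaw 0.2600556740426701 0.2671555599693146
0.25643507993316833 0.24855858327289695
cen [ 0.5342 -0.0314  0.012 ] tray [0.4404 0.362  0.014 ]
(array([[   0,    0,   35,   35, 1167],
       [  31,    0,    1,    2,    2],
       [  32,    4,    1,    2,    2],
       [  33,    8,    1,    2,    2],
       [  11,   12,   12,   12,   46],
       [  21,   13,    2,    4,    4],
       [  34,   12,    1,    2,    2]], dtype=int32), array([[16.9477, 17.0009],
       [31.    ,  0.5   ],
       [32.    ,  4.5   ],
       [33.    ,  8.5   ],
       [15.2609, 19.0217],
       [21.25  , 14.5   ],
       [34.    , 12.5   ]]))
```

Add to h.py:
```python
from scipy.spatial.transform import Rotation as Ro
np.set_printoptions(precision=4,suppress=True)
def to(p,yaw=None):
    """tool-axis rotvec and shift to TCP p, tool down, closing along world angle yaw (mod pi)"""
    s=r.read_state(); R=np.array(s['tool_rot']); rv=np.zeros(3)
    if yaw is not None:
        a=np.arctan2(R[1,1],R[0,1]); d=(yaw-a+np.pi/2)%np.pi-np.pi/2
        y=np.array([np.cos(a+d),np.sin(a+d),0]); z=np.array([0,0,-1.]); T=np.c_[np.cross(y,z),y,z]
        rv=Ro.from_matrix(R.T@T).as_rotvec()
    print('rv',rv,'d',R.T@(np.array(p)-s['eef_pos']),'t',s['time'],'q',s['qpos'])
```

```bash
python3 -c "
from h import *
to([.53,-.04,.30],1.829)"
```

```text
rv [-0.0024 -0.0005 -0.5599] d [-0.5179 -0.53   -0.0577] t 0.1 q [-1.3668  0.3838  0.0438  1.5994 -0.0179  1.1612 -0.0499]
```

Careful with the scale: shifts go in units of 20 mm and turns go in units of 0.2 rad. That gives: -0.26 m is -13, -0.23 m is -11.5, -0.56 rad is -2.8.

Call:
jog_arm:
  moves:
    - {"wz":-0.5, "dx":-1.5, "dy":-1.5, "dz":-2.9, "aperture":0.085}
    - {"wz":-1, "dx":-2.75, "dy":-2.75, "dz":-2.9, "aperture":0.085}
    - {"wz":-1.5, "dx":-4, "dy":-4, "dz":-2.9, "aperture":0.06}
    - {"wz":-2, "dx":-5.5, "dy":-5.5, "dz":-2.9, "aperture":0.06}
    - {"wz":-2.5, "dx":-7, "dy":-7, "dz":-2.9, "aperture":0.06}
    - {"wz":-2.8, "dx":-8.5, "dy":-8.5, "dz":-2.9, "aperture":0.06}
    - {"wz":-2.8, "dx":-10, "dy":-10, "dz":-2.9, "aperture":0.06}
    - {"wz":-2.8, "dx":-11.5, "dy":-11.5, "dz":-2.9, "aperture":0.06}
    - {"wz":-2.8, "dx":-13, "dy":-13, "dz":-2.9, "aperture":0.06}
    - {"wz":-2.8, "dx":-13, "dy":-13, "dz":-2.9, "aperture":0.06}

```text
time: 0.93
eef_pos: [0.3674, 0.2878, 0.2998]
tool_rot: [[-0.969, -0.246, 0.0], [-0.246, 0.969, -0.003], [0.0, -0.003, -1.0]]
ft_force: [0.5, -1.1, 0.6]
finger_gap: 0.0597
grip_force: 0.0
```

```bash
python3 -c "
from h import *
to([.53,-.04,.30],1.829)"
```

```text
rv [-0.003  -0.0004 -0.0097] d [-0.077  -0.3577  0.0009] t 0.9333 q [-0.9641 -0.0269  0.2069  1.9586  0.0085  1.2111  1.059 ]
```

Call:
jog_arm:
  moves:
    - {"wx":-0.015, "wz":-0.05, "dx":-0.4, "dy":-1.8, "aperture":0.04}
    - {"wx":-0.015, "wz":-0.05, "dx":-0.8, "dy":-3.6, "aperture":0.04}
    - {"wx":-0.015, "wz":-0.05, "dx":-1.2, "dy":-5.4, "aperture":0}
    - {"wx":-0.015, "wz":-0.05, "dx":-1.6, "dy":-7.2, "aperture":0}
    - {"wx":-0.015, "wz":-0.05, "dx":-2, "dy":-9, "aperture":0}
    - {"wx":-0.015, "wz":-0.05, "dx":-2.4, "dy":-10.8, "aperture":0}
    - {"wx":-0.015, "wz":-0.05, "dx":-2.8, "dy":-12.6, "aperture":0}
    - {"wx":-0.015, "wz":-0.05, "dx":-3.2, "dy":-14.5, "aperture":0}
    - {"wx":-0.015, "wz":-0.05, "dx":-3.6, "dy":-16, "aperture":0}
    - {"wx":-0.015, "wz":-0.05, "dx":-3.85, "dy":-17.9, "aperture":0}

```text
time: 1.77
eef_pos: [0.5304, -0.0314, 0.2999]
tool_rot: [[-0.964, -0.267, -0.001], [-0.267, 0.964, 0.004], [0.0, 0.004, -1.0]]
ft_force: [-0.0, 1.4, 0.7]
finger_gap: 0.0002
grip_force: 0.0
```

Call:
jog_arm:
  moves:
    - {"aperture":0}
    - {"aperture":0}
    - {"aperture":0}

```text
time: 2.02
eef_pos: [0.5295, -0.0311, 0.2997]
tool_rot: [[-0.964, -0.264, -0.002], [-0.264, 0.964, 0.003], [0.001, 0.004, -1.0]]
ft_force: [0.1, -0.5, 0.3]
finger_gap: 0.0002
grip_force: 0.0
```

```bash
python3 -c "
from h import *
c=cap('wrist','w1'); print(c['K'],c['tool_from_camera'])"
```

```text
[[334.1546   0.     283.0313]
 [  0.     334.1546 211.499 ]
 [  0.       0.       1.    ]] [[ 0.0001 -0.9519 -0.3064  0.0775]
 [ 1.      0.      0.0004  0.0013]
 [-0.0004 -0.3064  0.9519 -0.1308]
 [ 0.      0.      0.      1.    ]]
```

View pics/w1.png

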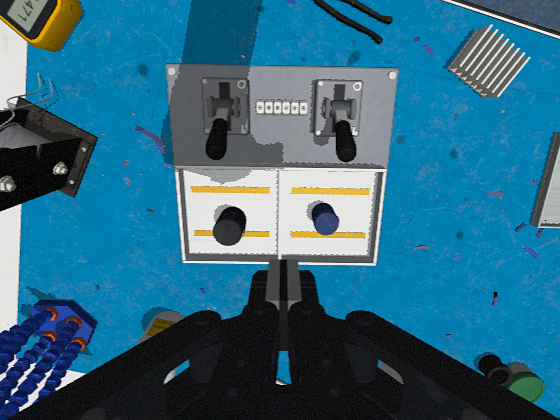

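The wrist view shows the station's front corners at (168,66) and (396,66). The big cap top is near (229,232), the small cap near (326,220), and the right lever's tip near (215,153).

Add to h.py:
```python
def wcam(c):
    T=np.array(c['tool_from_camera']); R=np.array(c['state']['tool_rot'])
    c['orientation']=R@T[:3,:3]; c['eye']=R@T[:3,3]+c['state']['eef_pos']; return c
```

Run:
```python
from h import *
c=wcam(load('w1'))
for k,u,v,z in [('FL',396,66,.012),('FR',168,66,.012),('rimBR',185,263,.038),('rimBL',379,264,.038),('rimFL',387,167,.038),('big',229,231,.066),('small',326,220,.058),('rtip',215,153,.108),('ltip',346,156,.108),('screwFL',391,74,.012)]:
    print(k,ray(c,u,v,z))
f,b,l,t=[ray(c,u,v,z) for u,v,z in[(396,66,.012),(168,66,.012),(185,263,.038),(379,264,.038)]]
y=f-b; print('yaw',np.arctan2(-y[0],y[1]),np.linalg.norm(y)); y=t-l; print(np.arctan2(-y[0],y[1]),np.linalg.norm(y))
def st(yaw,cen,p):
    a,s=np.cos(yaw),np.sin(yaw); return np.array(cen)+[a*p[0]-s*p[1],s*p[0]+a*p[1]]
m1=(f+b)[:2]/2; m2=(l+t)[:2]/2; yw=.258
print('cen',st(yw,m1,(.125,0)),st(yw,m2,(-.117,0)))
g=cv2.cvtColor(c['color'],cv2.COLOR_RGB2GRAY)
n,lab,s,ce=cv2.connectedComponentsWithStats((g[195:255,195:265]<70).astype('uint8'))
print(s[1:],ce[1:]+[195,195])
```

```text
FL [0.379  0.0656 0.012 ]
FR [ 0.4487 -0.1882  0.012 ]
rimBR [ 0.6767 -0.12    0.038 ]
rimBL [0.612  0.1234 0.038 ]
rimFL [0.4899 0.0882 0.038 ]
big [ 0.6067 -0.0729  0.066 ]
small [0.5663 0.034  0.058 ]
rtip [ 0.5145 -0.1007  0.108 ]
ltip [0.484  0.0215 0.108 ]
screwFL [0.3886 0.0631 0.012 ]
yaw 0.26815013410096367 0.26316190878798157
0.2599617200100388 0.2518900507060443
cen [ 0.5347 -0.0294] [ 0.5312 -0.0281]
[[ 18  12  33  39 943]] [[229.5228 225.9141]]
```

```bash
python3 -c "
from h import *
to([.547,-.092,.20],1.833)
to([.547,-.092,.096],1.833)"
```

```text
rv [ 0.004  -0.0012  0.0076] d [-0.0005 -0.0648  0.0994] t 2.0667 q [-0.5789  0.1103  0.6067  1.8395 -0.0708  1.2145  1.8904]
rv [ 0.004  -0.0012  0.0076] d [-0.0006 -0.0652  0.2034] t 2.0667 q [-0.5789  0.1103  0.6067  1.8395 -0.0708  1.2145  1.8904]
```

Scaled: 0.203 m is 10.15, 0.185 m is 9.25, 0.008 rad is 0.04.

Call:
jog_arm:
  moves:
    - {"wx":0.02, "wz":0.04, "dy":-1.75, "dz":1, "aperture":0}
    - {"wx":0.02, "wz":0.04, "dy":-3.25, "dz":2, "aperture":0}
    - {"wx":0.02, "wz":0.04, "dy":-3.25, "dz":3.75, "aperture":0}
    - {"wx":0.02, "wz":0.04, "dy":-3.25, "dz":5.5, "aperture":0}
    - {"wx":0.02, "wz":0.04, "dy":-3.25, "dz":7, "aperture":0}
    - {"wx":0.02, "wz":0.04, "dy":-3.25, "dz":8.25, "aperture":0}
    - {"wx":0.02, "wz":0.04, "dy":-3.25, "dz":9.25, "aperture":0}
    - {"wx":0.02, "wz":0.04, "dy":-3.25, "dz":10.15, "aperture":0}
    - {"wx":0.02, "wz":0.04, "dy":-3.25, "dz":10.15, "aperture":0}
    - {"wx":0.02, "wz":0.04, "dy":-3.25, "dz":10.15, "aperture":0}

```text
time: 2.9
eef_pos: [0.5461, -0.0914, 0.0961]
tool_rot: [[-0.966, -0.26, -0.003], [-0.26, 0.966, 0.0], [0.003, 0.001, -1.0]]
ft_force: [-0.8, -0.1, 0.4]
finger_gap: 0.0002
grip_force: 0.0
```

```bash
python3 -c "
from h import *
to([.547,-.092,.096],1.833);cap('wrist','w2')"
```

```text
rv [ 0.0007 -0.0027  0.0009] d [-0.0007 -0.0009  0.0001] t 2.9 q [-0.3897  0.4353  0.5748  1.9648 -0.3145  0.8327  2.1914]
```

View pics/w2.png

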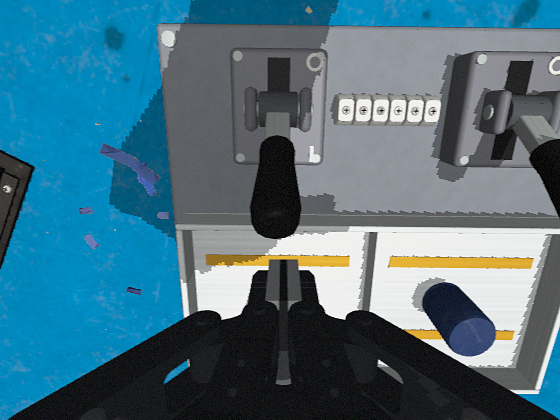

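The closed fingers at (283,275) stand directly behind the right lever's grip, whose tip is at (276,215), and they are aligned with it. I'll push along tool +x.

Scaled: 0.086 m is 4.3, 0.078 m is 3.9.

Call:
jog_arm:
  moves:
    - {"dx":0.5, "aperture":0}
    - {"dx":1, "aperture":0}
    - {"dx":1.5, "aperture":0}
    - {"dx":1.9, "aperture":0}
    - {"dx":2.3, "aperture":0}
    - {"dx":2.7, "aperture":0}
    - {"dx":3.1, "aperture":0}
    - {"dx":3.5, "aperture":0}
    - {"dx":3.9, "aperture":0}
    - {"dx":4.3, "aperture":0}

```text
time: 3.78
eef_pos: [0.4636, -0.1157, 0.0969]
tool_rot: [[-0.966, -0.257, 0.002], [-0.257, 0.966, -0.001], [-0.001, -0.001, -1.0]]
ft_force: [11.8, 5.4, -2.9]
finger_gap: -0.0002
grip_force: 6.3
```

Call:
jog_arm:
  moves:
    - {"aperture":0}
    - {"dx":-1, "aperture":0}
    - {"dx":-2, "aperture":0}
    - {"dx":-3.25, "aperture":0}
    - {"dx":-4.25, "aperture":0}
    - {"dx":-5, "dz":-1.5, "aperture":0}
    - {"dx":-5, "dz":-1.5, "aperture":0}

```text
time: 4.37
eef_pos: [0.5666, -0.0889, 0.1308]
tool_rot: [[-0.965, -0.261, 0.009], [-0.261, 0.965, -0.002], [-0.008, -0.004, -1.0]]
ft_force: [0.8, -0.3, 1.6]
finger_gap: -0.0
grip_force: 0.0
```

```bash
python3 -c "
from h import *
cap('wrist','w3'); to([.606,-.074,.11],1.833); to([.606,-.074,.041],1.833)"
```

```text
rv [-0.0036  0.0051  0.0004] d [-0.0443  0.0043  0.0196] t 4.4167 q [-0.41    0.4112  0.5961  1.9122 -0.2894  0.8977  2.162 ]
rv [-0.0036  0.0051  0.0004] d [-0.044   0.0046  0.0886] t 4.4167 q [-0.41    0.4112  0.5961  1.9122 -0.2894  0.8977  2.162 ]
```

View pics/w3.png

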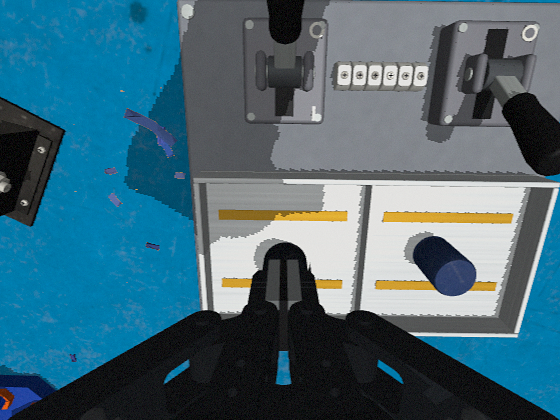

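The right lever now points away from the bays (grip at (285,20)), while the left lever is still on. The big cap at (285,255) is in line with the jaws. I'll open, move over it and descend.

Call:
jog_arm:
  moves:
    - {"aperture":0.065}
    - {"wy":0.025, "dx":-1, "dy":0.15, "aperture":0.065}
    - {"wx":-0.015, "wy":0.025, "dx":-2.2, "dy":0.15, "aperture":0.065}
    - {"wx":-0.015, "wy":0.025, "dx":-2.2, "dy":0.15, "aperture":0.065}
    - {"wx":-0.015, "wy":0.025, "dx":-2.2, "dy":0.15, "aperture":0.065}
    - {"wx":-0.015, "wy":0.025, "dx":-2.2, "dy":0.15, "dz":1, "aperture":0.065}
    - {"wx":-0.015, "wy":0.025, "dx":-2.2, "dy":0.15, "dz":2, "aperture":0.065}
    - {"wx":-0.015, "wy":0.025, "dx":-2.2, "dy":0.15, "dz":3, "aperture":0.065}
    - {"wx":-0.015, "wy":0.025, "dx":-2.2, "dy":0.15, "dz":3.75, "aperture":0.065}
    - {"wx":-0.015, "wy":0.025, "dx":-2.2, "dy":0.15, "dz":4.425, "aperture":0.065}

```text
time: 5.25
eef_pos: [0.5998, -0.0764, 0.0366]
tool_rot: [[-0.967, -0.256, -0.009], [-0.256, 0.967, 0.001], [0.009, 0.003, -1.0]]
ft_force: [-1.0, -0.1, -0.2]
finger_gap: 0.0647
grip_force: 0.0
```

Call:
jog_arm:
  moves:
    - {"aperture":0.065}
    - {"aperture":0.04}
    - {"aperture":0.03}
    - {"aperture":0.02}
    - {"aperture":0.02}
    - {"aperture":0.02}
    - {"aperture":0.02}
  grip_force: 40

```text
time: 5.83
eef_pos: [0.6036, -0.0759, 0.0399]
tool_rot: [[-0.966, -0.257, -0.003], [-0.257, 0.966, 0.001], [0.003, 0.001, -1.0]]
ft_force: [-0.0, -0.8, 4.1]
finger_gap: 0.0338
grip_force: 39.8
```

```bash
python3 -c "
from h import *
cap('scene','s4'); to([.606,-.074,.041],1.833)
a=cv2.imread('pics/s4.png')[160:300,180:390]; cv2.imwrite('pics/s4c.png',cv2.resize(a,None,fx=3.5,fy=3.5))"
```

```text
rv [ 0.0013 -0.0026 -0.002 ] d [-0.0028  0.0012 -0.0011] t 5.8833 q [-0.3468  0.6092  0.511   1.8469 -0.4042  0.793   2.2077]
```

View pics/s4c.png

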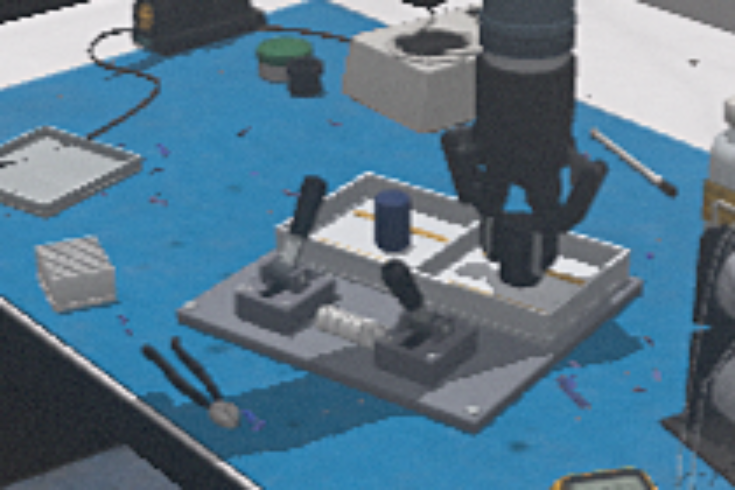

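The scene view shows the cap held in the jaws (crop about (520,265)), the right lever off, the left lever on and the small cap standing. Now I'll lift it.

Scaled: -0.16 m is -8, -0.15 m is -7.5.

Call:
jog_arm:
  moves:
    - {"dz":-0.5, "aperture":0.02}
    - {"dz":-1, "aperture":0.02}
    - {"dz":-1.75, "aperture":0.02}
    - {"dz":-2.75, "aperture":0.02}
    - {"dz":-4, "aperture":0.02}
    - {"dz":-5.25, "aperture":0.02}
    - {"dz":-6.5, "aperture":0.02}
    - {"dz":-7.5, "aperture":0.02}
    - {"dz":-8, "aperture":0.02}
    - {"dz":-8, "aperture":0.02}

```text
time: 6.72
eef_pos: [0.6053, -0.0763, 0.2025]
tool_rot: [[-0.966, -0.257, 0.001], [-0.257, 0.966, 0.001], [-0.002, 0.001, -1.0]]
ft_force: [1.1, -0.3, -0.4]
finger_gap: 0.0339
grip_force: 39.8
```

```bash
python3 -c "
from h import *
to([.444,.352,.20],1.833)"
```

```text
rv [ 0.0006  0.0016 -0.0023] d [0.0458 0.4554 0.0027] t 6.7167 q [-0.4394  0.3937  0.6203  1.7607 -0.2586  1.0681  2.101 ]
```

Scaled: 0.31 m is 15.5, 0.28 m is 14.

Call:
jog_arm:
  moves:
    - {"dx":0.1, "dy":1, "aperture":0.02}
    - {"dx":0.25, "dy":2.5, "aperture":0.02}
    - {"dx":0.4, "dy":4, "aperture":0.02}
    - {"dx":0.55, "dy":5.5, "aperture":0.02}
    - {"dx":0.75, "dy":7.25, "aperture":0.02}
    - {"dx":0.9, "dy":9, "aperture":0.02}
    - {"dx":1.1, "dy":10.75, "aperture":0.02}
    - {"dx":1.25, "dy":12.5, "aperture":0.02}
    - {"dx":1.4, "dy":14, "aperture":0.02}
    - {"dx":1.55, "dy":15.5, "aperture":0.02}

```text
time: 7.55
eef_pos: [0.4913, 0.2172, 0.1979]
tool_rot: [[-0.966, -0.258, -0.008], [-0.258, 0.966, -0.001], [0.008, 0.001, -1.0]]
ft_force: [1.0, 0.7, -0.7]
finger_gap: 0.0341
grip_force: 39.9
```

Call:
jog_arm:
  moves:
    - {"dx":0.15, "dy":1.5, "aperture":0.02}
    - {"dx":0.3, "dy":3, "aperture":0.02}
    - {"dx":0.45, "dy":4.5, "aperture":0.02}
    - {"dx":0.6, "dy":6, "aperture":0.02}
    - {"dx":0.7, "dy":7, "aperture":0.02}
    - {"dx":0.75, "dy":7.25, "aperture":0.02}
    - {"dx":0.75, "dy":7.25, "aperture":0.02}
    - {"dx":0.75, "dy":7.25, "aperture":0.02}

```text
time: 8.22
eef_pos: [0.4417, 0.3503, 0.1987]
tool_rot: [[-0.966, -0.257, -0.006], [-0.257, 0.966, -0.002], [0.007, -0.0, -1.0]]
ft_force: [-0.2, -0.4, -1.3]
finger_gap: 0.0344
grip_force: 39.9
```

```bash
python3 -c "
from h import *
to([.444,.352,.03],1.833); cap('wrist','w5')"
```

```text
rv [-0.0003 -0.0066 -0.0026] d [-0.0038  0.0011  0.1687] t 8.2167 q [-1.104   0.2818  0.4222  1.8635 -0.1362  1.0302  1.205 ]
```

View pics/w5.png

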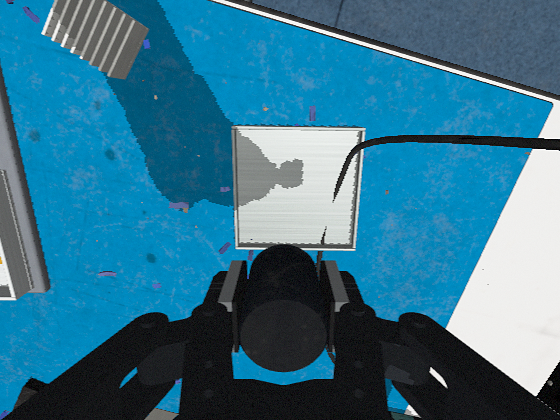

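The wrist view shows the tray with inner corners at about (233,127), (365,127), (357,249) and (237,249). The cable crosses its left part at about (335,195). The cap is upright in the jaws, and I'll set it down about 15 mm right of centre.

```bash
python3 -c "
from h import *
c=wcam(load('w5')); P=np.array([ray(c,u,v,.014) for u,v in[(232,127),(365,127),(357,249),(236,250)]]); print(P); m=P.mean(0); print(m)
t=m+.015*np.array([.259,-.966,0]); print(t); to([t[0],t[1],.03],1.833)"
```

```text
[[0.3968 0.2913 0.014 ]
 [0.3654 0.4093 0.014 ]
 [0.4829 0.4413 0.014 ]
 [0.5159 0.3214 0.014 ]]
[0.4403 0.3658 0.014 ]
[0.4442 0.3513 0.014 ]
rv [-0.0002 -0.006  -0.0046] d [-0.0032  0.0014  0.169 ] t 8.2667 q [-1.1031  0.2813  0.4234  1.8635 -0.1362  1.0301  1.2049]
```

Call:
jog_arm:
  moves:
    - {"wy":-0.03, "dx":-0.15, "dz":1.5, "aperture":0.02}
    - {"wy":-0.03, "dx":-0.15, "dz":3, "aperture":0.02}
    - {"wy":-0.03, "dx":-0.15, "dz":4.5, "aperture":0.02}
    - {"wy":-0.03, "dx":-0.15, "dz":5.75, "aperture":0.02}
    - {"wy":-0.03, "dx":-0.15, "dz":6.75, "aperture":0.02}
    - {"wy":-0.03, "dx":-0.15, "dz":7.5, "aperture":0.02}
    - {"wy":-0.03, "dx":-0.15, "dz":8, "aperture":0.02}
    - {"wy":-0.03, "dx":-0.15, "dz":8, "aperture":0.02}
    - {"wy":-0.03, "dx":-0.15, "dz":8, "aperture":0.02}

```text
time: 9.02
eef_pos: [0.4446, 0.3514, 0.0397]
tool_rot: [[-0.967, -0.255, 0.0], [-0.255, 0.967, 0.001], [-0.001, 0.001, -1.0]]
ft_force: [-0.2, -0.7, 0.5]
finger_gap: 0.0342
grip_force: 39.9
```

Call:
jog_arm:
  moves:
    - {"dz":0.1, "aperture":0.02}
    - {"dz":0.2, "aperture":0.02}
    - {"dz":0.3, "aperture":0.02}
    - {"dz":0.35, "aperture":0.02}
    - {"dz":0.4, "aperture":0.02}
    - {"dz":0.4, "aperture":0.02}
    - {"dz":0.4, "aperture":0.02}

```text
time: 9.6
eef_pos: [0.4437, 0.353, 0.0317]
tool_rot: [[-0.966, -0.258, 0.0], [-0.257, 0.966, 0.002], [-0.001, 0.002, -1.0]]
ft_force: [-0.6, 0.1, -0.9]
finger_gap: 0.034
grip_force: 39.9
```

Not in contact yet; creep down.

Call:
jog_arm:
  moves:
    - {"dz":0.05, "aperture":0.02}
    - {"dz":0.1, "aperture":0.02}
    - {"dz":0.15, "aperture":0.02}
    - {"dz":0.15, "aperture":0.02}
    - {"dz":0.15, "aperture":0.02}

```text
time: 10.02
eef_pos: [0.4437, 0.3529, 0.0285]
tool_rot: [[-0.966, -0.257, 0.0], [-0.257, 0.966, 0.002], [-0.001, 0.002, -1.0]]
ft_force: [0.5, 0.6, -0.6]
finger_gap: 0.0343
grip_force: 39.9
```

Call:
jog_arm:
  moves:
    - {"dz":0.05, "aperture":0.02}
    - {"dz":0.075, "aperture":0.02}
    - {"dz":0.075, "aperture":0.02}
    - {"dz":0.075, "aperture":0.02}

```text
time: 10.35
eef_pos: [0.4438, 0.353, 0.0271]
tool_rot: [[-0.966, -0.257, 0.0], [-0.257, 0.966, 0.002], [-0.001, 0.002, -1.0]]
ft_force: [-0.1, 0.0, -0.2]
finger_gap: 0.0346
grip_force: 39.9
```

Scaled: 0.001 m is 0.05.

Call:
jog_arm:
  moves:
    - {"dz":0.05, "aperture":0.02}
    - {"dz":0.05, "aperture":0.02}
    - {"dz":0.05, "aperture":0.02}

```text
time: 10.6
eef_pos: [0.4439, 0.3531, 0.0268]
tool_rot: [[-0.966, -0.257, 0.0], [-0.257, 0.966, 0.002], [-0.001, 0.002, -1.0]]
ft_force: [-1.6, -1.5, 4.7]
finger_gap: 0.0341
grip_force: 40.3
```

Call:
jog_arm:
  moves:
    - {"dz":0.05, "aperture":0.02}
    - {"dz":0.05, "aperture":0.02}
    - {"dz":0.05, "aperture":0.02}

```text
time: 10.85
eef_pos: [0.444, 0.3531, 0.0268]
tool_rot: [[-0.966, -0.257, -0.0], [-0.257, 0.966, 0.003], [-0.0, 0.003, -1.0]]
ft_force: [-3.2, -1.2, 11.2]
finger_gap: 0.0343
grip_force: 41.0
```

Contact: the cap is on the tray floor with about 11 N. I'll release gently and retreat straight up.

Scaled: -0.001 m is -0.05.

Call:
jog_arm:
  moves:
    - {"dz":-0.05, "aperture":0.034}
    - {"dz":-0.05, "aperture":0.04}
    - {"dz":-0.05, "aperture":0.048}
    - {"dz":-0.05, "aperture":0.055}
    - {"dz":-0.05, "aperture":0.055}
    - {"dz":-0.05, "aperture":0.055}
  grip_force: 20

```text
time: 11.35
eef_pos: [0.4437, 0.3529, 0.0259]
tool_rot: [[-0.966, -0.257, 0.0], [-0.257, 0.966, 0.002], [-0.001, 0.002, -1.0]]
ft_force: [-0.2, 0.1, 0.2]
finger_gap: 0.0551
grip_force: 0.0
```

Call:
jog_arm:
  moves:
    - {"dz":-0.5, "aperture":0.055}
    - {"dz":-1.25, "aperture":0.055}
    - {"dz":-2.5, "aperture":0.055}
    - {"dz":-4, "aperture":0.055}
    - {"dz":-5.5, "aperture":0.055}
    - {"dz":-7, "aperture":0.055}
    - {"dz":-8.5, "aperture":0.055}
    - {"dz":-9, "aperture":0.055}
    - {"dz":-9, "aperture":0.055}
    - {"dz":-9, "aperture":0.055}

```text
time: 12.18
eef_pos: [0.4436, 0.3526, 0.2064]
tool_rot: [[-0.966, -0.257, 0.001], [-0.257, 0.966, 0.003], [-0.002, 0.003, -1.0]]
ft_force: [-0.4, 0.5, -1.2]
finger_gap: 0.0548
grip_force: 0.0
```

```bash
python3 -c "
from h import *
cap('wrist','w6'); cap('scene','s6')
a=cv2.imread('pics/s6.png')[150:300,150:370]; a=cv2.resize(a,(616,420)); b=cv2.imread('pics/w6.png')[:,:]
b=cv2.resize(b,(240,180)); a[:180,-240:]=0; 
cv2.imwrite('pics/s6c.png',np.vstack([cv2.resize(cv2.imread('pics/s6.png')[150:300,150:370],(528,360)),np.pad(cv2.resize(cv2.imread('pics/w6.png')[100:,100:460],(270,240)),((0,0),(0,258),(0,0)))]))"
```

```text
(no output)
```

View pics/s6c.png

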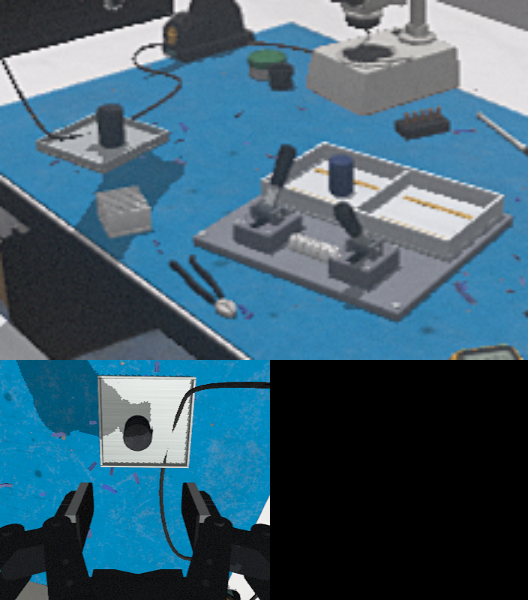

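The views show the big cap standing upright in the tray (crop (110,125)). The right lever is off, the left lever is on, the small cap is in its bay and the gripper is clear.

```bash
python3 -c "
from plant import r
print(r.hand_in())"
```

```text
the job is handed in; nothing more can be done
None
```

I flipped the right bay's lever off, then lifted the larger capacitor out and set it upright in the tray; the left lever is still on, the smaller capacitor is in its bay, and the job is handed in (no verdict was returned).

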